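Scrub out the glass beaker with the wide bottle brush

TASK

Take the bottle brush with the wide bristle head from its stand and scrub out the open glass beaker with three full strokes: each time down to the beaker's floor and then up until the bristles reach the rim. Then hang the brush back in its own slot in the stand by its collar. Leave the beaker standing where it is, and do not disturb the plastic mug, the conical flask or the thin brush.

Things in the scene. Friction and masses are not known exactly. Their poses are not given: they have to be found in the camera images.
- brush: Wide bottle brush, 211 mm long, 90 g, hung upright in the stand. Origin on its axis at the underside of the grey collar (disc 36 mm across, z 0 to 6 mm), z up. Above: square wooden handle 24 x 24 mm, sides along x and y, z 6 to 86 mm (grip near z = 50). Below: wire stem 8 mm thick to z = -63, then the white bristle head, 64 mm across, 62 mm long
- brush_tip (a point): lower end of the wide brush's bristle head, on the axis, 125 mm below the collar's underside. The head narrows over its last 18 mm to a blunt end 24 mm across
- thin_brush: the other brush in the stand: same handle, collar and length, but the bristle head is only 28 mm across; same origin. To be left hanging
- stand: Fixed steel stand, 130 (x) x 250 (y) x 150 mm, origin at the centre of its underside, open front to its -x. Tray below (14 mm lip), back sheet at x = 52. Top shelf 5 mm thick, top at z = 150, x = -40 to 52 mm, cut by two slots 16 mm wide at y = -60 and 60, from the front edge to x = 8. Front edge of the shelf turned up 5 mm beside the slots
- hang0 (a point): Hanging point of the slot at the stand's y = -60 mm, on top of the shelf, where the collar's centre rests. x points into the slot, away from its open front. A brush is lifted over the 5 mm turned-up edge, then slid fully out to the front (-x) before it goes up: its head does not pass up through the shelf
- hang1 (a point): the same for the slot at the stand's y = +60 mm
- beaker: open glass beaker with a small spout, 88 mm across, 115 mm high, 190 g, loose, standing on the worktop. Origin at the centre of its underside, z up. Inside about 76 mm wide, floor 4 mm above the underside, with sloping corners in the lowest 17 mm
- mug: white plastic measuring mug with a flat handle low on its side, 76 mm across, 118 mm high, loose; a bystander. Origin at its underside, the cup's axis at its own y = +22 mm, handle out to y = -60 mm
- flask: conical glass flask, 71 mm across, 92 mm high, loose; a bystander. Origin at the centre of its underside
There are look-alikes about, which are no part of the job. What is shaped like the beaker but pink is not meant.

How it is judged:
By the outcome, as a careful person would: the job done as asked, in the order asked, and still so for the second after the job is handed in, with the robot touching nothing.
It also fails if it takes over 72 s, if anything falls off the work surface, if the arm or the gripper's body presses on something with over 40 N, if the wrist force passes 120 N, or if a joint passes its speed limit or range.

ROBOT

A 6-joint arm with a two-finger parallel gripper is mounted at the origin on a cart in front of the work surface, level with it; the furniture and walls round the work are solid. World frame = base frame: x ahead of the robot, y to its left, z up, the work surface at z = 0. Lengths are in m, angles in rad, forces in N, time in s.
With the tool pointing down it reaches from about 0.225 to 0.875 m from the base axis. Payload 3.4 kg.
Tool frame: the origin (TCP) lies on the mounting face of the last link; the fingertips stand 173 mm ahead of it and the grasp point (between the pads) lies 155 mm ahead of it; z points along the fingers, y is the line along which they close (so a half turn about z gives the same grasp; the last joint's range is limited). The gripper opens to 85 mm and grips with 20 to 120 N. Pads are 22 mm wide; open, the fingers measure 114 mm over their backs; the gripper's body (76 mm by 85 mm) begins 54 mm behind the grasp point. The pads swing forward as they close: fully open they stand 13 mm farther back than shut.
Start: joints at [-1.313, 0.276, 1.505, -0, 1.361, -0.121], TCP at [0.213, -0.534, 0.405] pointing down, gripper open.
Joint ranges: [-2.89, 2.89], [-0.75, 2.08], [0.22, 2.7], [-1.18, 4.32], [0.11, 2.71], [-2.7, 2.7]. Speed limits (rad/s): [2.57, 2.57, 3.14, 3.14, 3.14, 3.14].

INTERFACE

Orientations are given as a unit quaternion [w, x, y, z].
In Python, from rig import manip gives the robot as it stands.
- The arm moves only by the tool carry_out, never from a script. Its arguments are lists of equal length, an entry for each row: "linear": the shift along the world's x, y, z each as a share of 500 mm, from -1 to 1, a list of three; "angular": the turn, a rotation vector about the world's x, y, z each as a share of 0.08 rad, from -1 to 1, a list of three; "hand": the opening, from 0 (shut) to 1 (fully open). In form: {"linear": [[x, y, z], ...], "angular": [[rx, ry, rz], ...], "hand": [hand, ...]}. A call has 1 to 8 rows; each row shifts and turns the commanded pose from where the row before left it; what a row does not reach is not made up. A row lasts 1/12 s, in which the tool goes at most 41.7 mm and 7.16 degrees, less where a joint would pass 70% of its speed; a pose out of reach is approached as far as the arm can. A call with a number of a shift or a turn outside -1 to 1 is refused whole. A call with a gripper value outside its range is refused whole. The fingers move at their own pace and stop on an object; "force" is the grip in N (left out, the last holds). Time passes only in rows, so rows that do not move let the fingers close. It gives the time, the measured TCP pose, the force, the opening and the grip force at its end, in the units of the state.
- manip.get_state(): the state, without advancing time (a new reading comes with each control period).
- manip.get_image(name): name is "scene" or "top"; returns the picture (480x640x3 uint8, red, green, blue); there is no depth.
- manip.camera_params(name): a dict with "fx", "fy", "cx", "cy" (pixels), "view" (4x4, takes a point from world to camera coordinates). Camera axes: x right, y down, z forward; pixel columns grow to the right and rows downward; lengths in m; the calibration is good to about 2 mm. A picture is of the moment at which its call begins. camera_params takes no time and is no camera call.
- manip.sign_off(): hands the job in; it is judged then, once.
The state is a dict: "clock": time; "qpos": joint angles; "qd": joint speeds; "effort": joint torques, N m; "position": TCP position; "ee_rot": TCP orientation; "contact_force": force on the tool from outside, world axes, zero at the start; "moment": the same for the moment, N m; "width": finger opening in m; "gripper_force": force on a finger pad.
Only numpy, scipy, OpenCV 4.12 (cv2) and the standard library are available. Lean on these libraries where they do the work, as an engineer would, in place of code of your own. Each camera call takes 0.05 s, during which the arm holds its last target. There are 200 camera calls.

## Working session

There is one attempt and no reset: what is moved stays moved. The work goes in short steps, Python scripts to look and compute and a tool call to move; the robot and the scene stay as the last step left them, time stands still between calls to the robot, and variables do not carry over. Pictures are saved under pics/ and viewed, at most 13 in all, crops included, and the job is handed in when it is done.

Besides the shell and the picture viewer there is one more tool, called after ">>>" by a JSON object that holds its "api" and its "payload". carry_out: Moves the arm, as the interface text tells. Its arguments: {"type":"object","properties":{"linear":{"type":"array"},"angular":{"type":"array"},"hand":{"type":"array"},"force":{"type":"number"}},"required":["linear","angular","hand"]}

```bash
mkdir -p pics; python3 - <<'E'
from rig import manip
import cv2,numpy as np
for n in("scene","top"):
    cv2.imwrite(f"pics/{n}0.png",manip.get_image(n)[:,:,::-1])
    p=manip.camera_params(n);print(n,p["fx"],p["cx"],p["cy"],np.round(p["view"],4).tolist())
s=manip.get_state();print(s)
E
```

```text
scene 556.62013081568 325.4981635410942 233.56419669250033 [[-0.8788, -0.4772, 0.0014, 0.482], [-0.3539, 0.6498, -0.6727, 0.2921], [0.32, -0.5917, -0.74, 1.0506], [0.0, 0.0, 0.0, 1.0]]
top 567.599094260178 321.97520507578673 244.19726149925992 [[0.0077, -0.9999, 0.0104, -0.0606], [-0.9922, -0.009, -0.1241, 0.5503], [0.1242, -0.0094, -0.9922, 1.5238], [0.0, 0.0, 0.0, 1.0]]
{'clock': 0.1, 'qpos': array([-1.31299360e+00,  2.76545027e-01,  1.50599780e+00,  1.82389520e-06,
        1.36068279e+00, -1.21004400e-01]), 'qd': array([-2.26860432e-04, -1.37347450e-03, -4.23446388e-03, -1.47309082e-04,
       -5.79827342e-05, -8.24494492e-04]), 'effort': array([ 1.50686123e-03, -4.17697978e+01, -2.46406496e+01, -9.85051042e-05,
        5.86952592e-03,  4.96497648e-06]), 'position': array([ 0.2125896 , -0.53406638,  0.40392188]), 'ee_rot': array([-8.14632720e-04,  9.82116411e-01,  1.88272910e-01, -5.49134303e-05]), 'contact_force': array([ 0.04131417,  0.44957325, -0.09767367]), 'moment': array([-0.00925989,  0.0181326 , -0.03443566]), 'gripper_force': 0.0, 'width': 0.08533343088788022}
```

View pics/scene0.png

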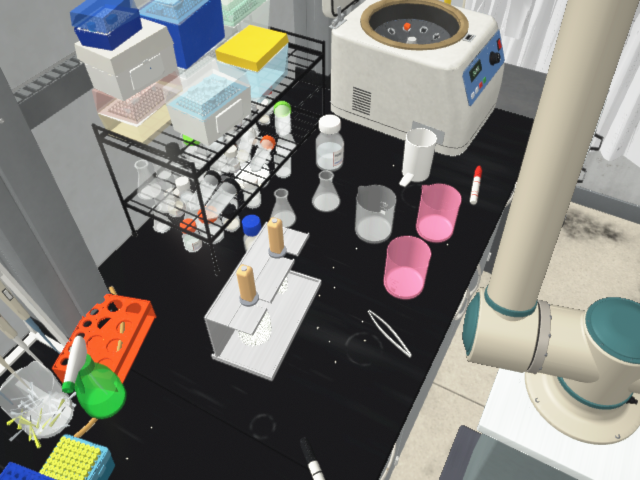

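View pics/top0.png

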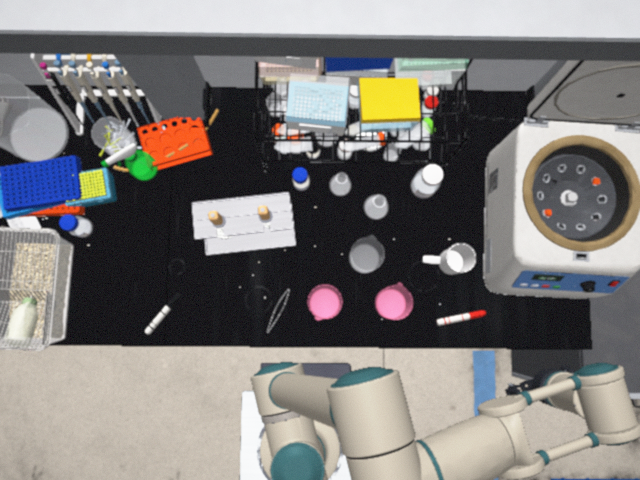

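```bash
cat >h.py <<'E'
from rig import manip
import cv2,numpy as np
def ray(n,u,v):
    p=manip.camera_params(n);V=np.array(p["view"]);d=V[:3,:3].T@np.array([(u-p["cx"])/p["fx"],(v-p["cy"])/p["fy"],1]);return -V[:3,:3].T@V[:3,3],d
def onz(n,u,v,z):
    o,d=ray(n,u,v);return o+d*(z-o[2])/d[2]
def proj(n,P):
    p=manip.camera_params(n);V=np.array(p["view"]);c=V[:3,:3]@np.array(P)+V[:3,3];return np.array([p["fx"]*c[0]/c[2]+p["cx"],p["fy"]*c[1]/c[2]+p["cy"]])
def tri(a,b):
    (o,d),(q,e)=ray(*a),ray(*b);st=np.linalg.lstsq(np.c_[d,-e],q-o,rcond=None)[0];A,B=o+d*st[0],q+e*st[1];return (A+B)/2,np.linalg.norm(A-B)
E
python3 - <<'E'
from h import *
s=cv2.imread("pics/scene0.png");t=cv2.imread("pics/top0.png")
a=cv2.resize(s[205:385,195:435],None,fx=3.2,fy=3.2,interpolation=cv2.INTER_CUBIC)[:580]
cv2.imwrite("pics/c1.png",a)
b=cv2.resize(t[180:300,180:420],None,fx=3.3,fy=3.3,interpolation=cv2.INTER_CUBIC)
cv2.imwrite("pics/c2.png",b)
for n,im,(x0,y0,x1,y1) in(("scene",s,(195,205,320,310)),("top",t,(190,190,300,260))):
    h=cv2.cvtColor(im,cv2.COLOR_BGR2HSV);m=cv2.inRange(h,(8,60,90),(25,255,255));k=np.zeros_like(m);k[y0:y1,x0:x1]=m[y0:y1,x0:x1]
    c,l,st,ce=cv2.connectedComponentsWithStats(k)
    for i in range(1,c):
        if st[i,4]>15:
            print(n,st[i],ce[i],cv2.minAreaRect(np.argwhere(l==i)[:,::-1].astype(np.float32)))
E
```

```text
scene [207 217  10   5  26] [211.57692308 218.88461538] ((211.6524200439453, 219.37193298339844), (3.754672050476074, 9.165818214416504), 83.6598129272461)
scene [267 217  17  37 458] [275.31222707 235.60917031] ((275.3902282714844, 235.01217651367188), (36.55284118652344, 14.466531753540039), 83.6598129272461)
scene [236 264  20  38 507] [246.03747535 283.14792899] ((245.8378448486328, 282.5270080566406), (37.811767578125, 16.27549934387207), 80.53767395019531)
top [258 206  12  14 110] [263.56363636 212.49090909] ((263.0961608886719, 212.4807586669922), (13.924245834350586, 10.198039054870605), 78.69007110595703)
top [208 211  14  14 123] [215.26829268 217.69105691] ((215.00001525878906, 217.50001525878906), (16.08589744567871, 9.995121002197266), 51.34019470214844)
```

View pics/c1.png

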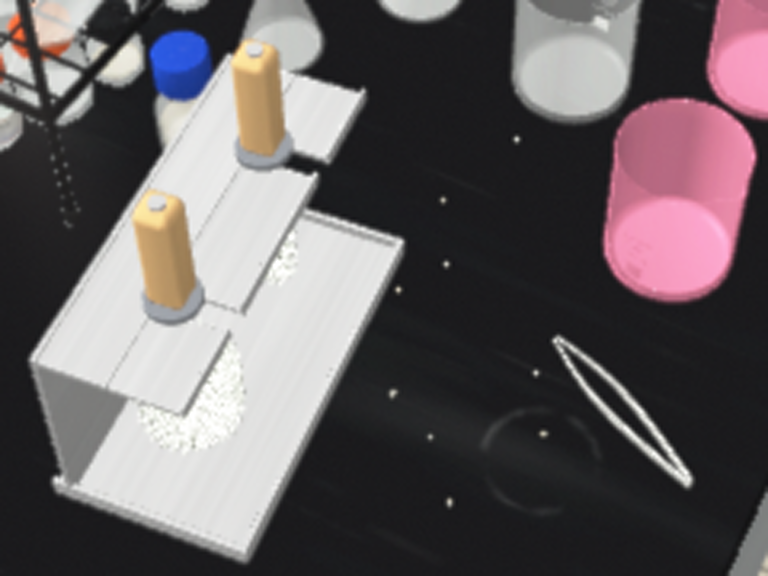

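View pics/c2.png

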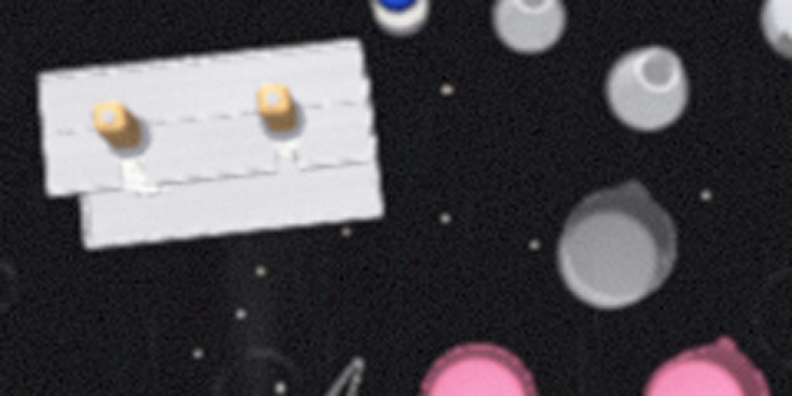

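```bash
python3 - <<'E'
from h import *
np.set_printoptions(precision=4,suppress=True)
C=lambda x,y:(195+x/3.2,205+y/3.2)
T=lambda x,y:(180+x/3.3,180+y/3.3)
w=tri(("scene",*C(157,203)),("top",*T(108,116)));t=tri(("scene",*C(255,50)),("top",*T(272,99)));print(w,t, np.linalg.norm(w[0]-t[0]))
for n,p in (("scene",C(157,203)),("top",T(108,116)),("scene",C(255,50)),("top",T(272,99))):print("top@.236",n,onz(n,*p,.236))
print("collar",onz("scene",*C(173,300),.154),onz("scene",*C(264,149),.154))
a,b,f=[onz("top",*T(*q),.15) for q in((38,73),(360,38),(47,196))];print("shelf",a,b,f,np.linalg.norm(a-b),np.degrees(np.arctan2(*(a-b)[[0,1]])))
a,b=[onz("scene",*C(*q),.15) for q in((33,358),(228,56))];print("shelf sc",a,b,np.linalg.norm(a-b),np.degrees(np.arctan2(*(a-b)[[0,1]])))
print("front edge", [onz("scene",*C(*q),.155) for q in((183,412),(229,334),(243,312),(317,176),(330,160),(365,93))])
print("tray",[onz("scene",*C(*q),.014) for q in((247,553),(403,242),(57,482))],[onz("top",*T(*q),.014) for q in((85,247),(383,216))])
print("beaker base",onz("top",*T(610,256),0),onz("scene",*C(573,76),0))
E
```

```text
(array([0.5931, 0.2083, 0.2358]), np.float64(0.0007088358625402311)) (array([0.6065, 0.0894, 0.2368]), np.float64(0.000960815918580485)) 0.11971814598472479
top@.236 scene [0.5926 0.2084 0.236 ]
top@.236 top [0.5934 0.2085 0.236 ]
top@.236 scene [0.6064 0.0887 0.236 ]
top@.236 top [0.6071 0.0897 0.236 ]
collar [0.5901 0.2116 0.154 ] [0.6041 0.0924 0.154 ]
shelf [0.6418 0.2797 0.15  ] [0.6719 0.0306 0.15  ] [0.5456 0.2693 0.15  ] 0.25087713204040396 -6.906596479325339
shelf sc [0.6379 0.2787 0.15  ] [0.6672 0.0345 0.15  ] 0.24592059165784674 -6.834216778866252
front edge [array([0.5442, 0.2705, 0.155 ]), array([0.5497, 0.2165, 0.155 ]), array([0.5508, 0.2003, 0.155 ]), array([0.5647, 0.096 , 0.155 ]), array([0.5642, 0.0816, 0.155 ]), array([0.5726, 0.0244, 0.155 ])]
tray [array([0.5185, 0.2657, 0.014 ]), array([0.5486, 0.0204, 0.014 ]), array([0.6449, 0.2809, 0.014 ])] [array([0.5207, 0.2654, 0.014 ]), array([0.5492, 0.0158, 0.014 ])]
beaker base [ 0.5184 -0.1767  0.    ] [ 0.5175 -0.1853  0.    ]
```

```bash
python3 - <<'E'
import cv2
s=cv2.imread("pics/scene0.png");t=cv2.imread("pics/top0.png")
a=cv2.resize(s[170:255,340:420],None,fx=4.5,fy=4.5,interpolation=cv2.INTER_CUBIC);b=cv2.resize(t[225:285,335:400],None,fx=6,fy=6,interpolation=cv2.INTER_CUBIC)
import numpy as np
o=np.zeros((400,780,3),np.uint8);o[:a.shape[0],:a.shape[1]]=a;o[:b.shape[0],380:380+b.shape[1]]=b
cv2.imwrite("pics/c3.png",o)
E
```

```text
(no output)
```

View pics/c3.png

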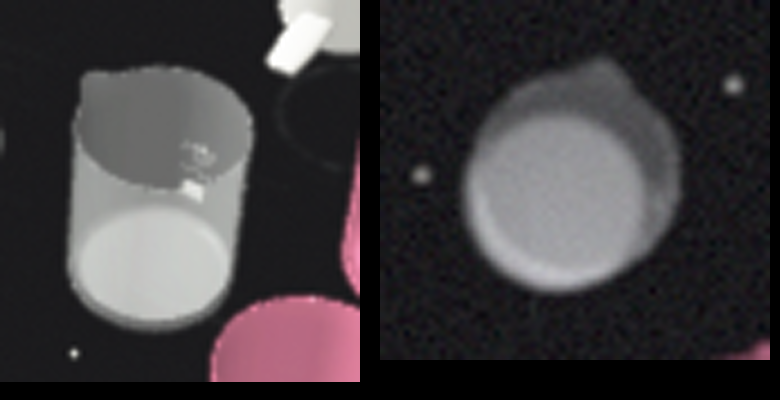

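```bash
python3 - <<'E'
from h import *
np.set_printoptions(precision=4,suppress=True)
S=lambda x,y:(340+x/4.5,170+y/4.5)
T=lambda x,y:(335+(x-380)/6,225+y/6)
print("rim",onz("top",*T(579,178),.115),onz("scene",*S(164,129),.115));print("floor",onz("top",*T(559,199),.002),onz("scene",*S(154,264),.004))
print("rim ext",[onz("scene",*S(*q),.115) for q in((75,128),(253,128),(164,68),(164,190))])
s=cv2.imread("pics/scene0.png");t=cv2.imread("pics/top0.png")
a=cv2.resize(s[258:312,222:272],None,fx=8,fy=8,interpolation=cv2.INTER_CUBIC);b=cv2.resize(t[200:240,195:235],None,fx=9,fy=9,interpolation=cv2.INTER_CUBIC)
o=np.zeros((440,780,3),np.uint8);o[:a.shape[0],:a.shape[1]]=a;o[:b.shape[0],410:410+b.shape[1]]=b
cv2.imwrite("pics/c4.png",o)
E
```

```text
rim [ 0.5143 -0.1755  0.115 ] [ 0.5128 -0.1698  0.115 ]
floor [ 0.5165 -0.1765  0.002 ] [ 0.5159 -0.1822  0.004 ]
rim ext [array([ 0.5515, -0.1496,  0.115 ]), array([ 0.4747, -0.1914,  0.115 ]), array([ 0.5314, -0.2098,  0.115 ]), array([ 0.495 , -0.1318,  0.115 ])]
```

View pics/c4.png

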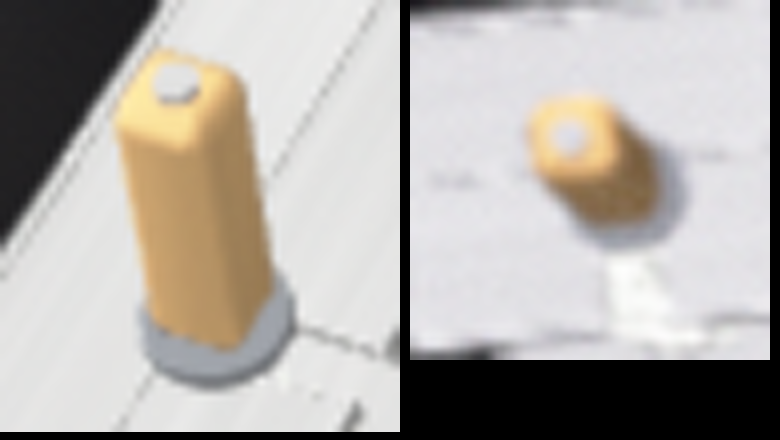

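Candidates are brushes at scene px (246,283) with a wide bristle head and (275,236) with a thin one. The beakers are the clear one at (375,213) and pink ones at (438,213) and (407,267). I choose the brush at (246,283) and the clear beaker. The crop shows its square handle aligned with the stand, yaw about 6.6°.

>>> {"api": "carry_out", "payload": {"linear": [[0,0,0.046],[0,0,0.046],[0.0345,0.0675,0],[0.0345,0.0675,0],[0.0345,0.0675,0],[0.0345,0.0675,0],[0.0345,0.0675,0],[0.0345,0.0675,0]], "angular": [[0,0,0],[0,0,0],[0,0,-0.15],[0,0,-0.15],[0,0,-0.15],[0,0,-0.15],[0,0,-0.15],[0,0,-0.15]], "hand": [1,1,1,1,1,1,1,1]}}

```text
clock: 0.77
position: [0.3164, -0.33, 0.4504]
ee_rot: [-0.0, 0.988, 0.152, -0.0]
contact_force: [0.2, 0.6, 0.3]
width: 0.0854
gripper_force: 0.0
```

>>> {"api": "carry_out", "payload": {"linear": [[0.0345,0.0675,0],[0.0345,0.0675,0],[0.0345,0.0675,0],[0.0345,0.0675,0],[0.0345,0.0675,0],[0.0345,0.0675,0],[0.0345,0.0675,0],[0.0345,0.0675,0]], "angular": [[0,0,-0.15],[0,0,-0.15],[0,0,-0.15],[0,0,-0.15],[0,0,-0.15],[0,0,-0.15],[0,0,-0.15],[0,0,-0.15]], "hand": [1,1,1,1,1,1,1,1]}}

```text
clock: 1.43
position: [0.4544, -0.0598, 0.4505]
ee_rot: [0.0, 0.994, 0.105, -0.0]
contact_force: [0.4, 0.8, -0.0]
width: 0.0858
gripper_force: 0.0
```

>>> {"api": "carry_out", "payload": {"linear": [[0.0345,0.0675,0],[0.0345,0.0675,0],[0.0345,0.0675,0],[0.0345,0.0675,0],[0.0345,0.0675,0],[0.0345,0.0675,0],[0.0345,0.0675,0],[0.0345,0.0675,0]], "angular": [[0,0,-0.15],[0,0,-0.15],[0,0,-0.15],[0,0,-0.15],[0,0,-0.15],[0,0,-0.15],[0,0,-0.15],[0,0,-0.15]], "hand": [1,1,1,1,1,1,1,1]}}

```text
clock: 2.1
position: [0.5925, 0.2102, 0.4502]
ee_rot: [0.0, 0.998, 0.057, -0.0]
contact_force: [0.1, -1.3, 0.2]
width: 0.0857
gripper_force: 0.0
```

>>> {"api": "carry_out", "payload": {"linear": [[0,0,0],[0,0,0]], "angular": [[0,0,0],[0,0,0]], "hand": [1,1]}}

```text
clock: 2.27
position: [0.5926, 0.21, 0.4492]
ee_rot: [0.0, 0.998, 0.059, -0.001]
contact_force: [-0.4, -0.6, -0.1]
width: 0.0852
gripper_force: 0.0
```

>>> {"api": "carry_out", "payload": {"linear": [[0.001,-0.003,-0.038],[0,0,-0.038],[0,0,-0.038],[0,0,-0.038],[0,0,-0.036],[0,0,0],[0,0,0]], "angular": [[0,0,0],[0,0,0],[0,0,0],[0,0,0],[0,0,0],[0,0,0],[0,0,0]], "hand": [1,1,1,1,1,1,1]}}

```text
clock: 2.85
position: [0.592, 0.2055, 0.3561]
ee_rot: [0.0, 0.998, 0.057, -0.001]
contact_force: [0.6, 0.6, 1.2]
width: 0.0853
gripper_force: 0.0
```

>>> {"api": "carry_out", "payload": {"linear": [[0,0,0],[0,0,0],[0,0,0],[0,0,0],[0,0,0],[0,0,0],[0,0,0],[0,0,0]], "angular": [[0,0,0],[0,0,0],[0,0,0],[0,0,0],[0,0,0],[0,0,0],[0,0,0],[0,0,0]], "hand": [0.6,0.5,0.4,0.3,0.2,0.1,0,0], "force": 60}}

```text
clock: 3.52
position: [0.5927, 0.2069, 0.3575]
ee_rot: [-0.0, 0.998, 0.057, 0.001]
contact_force: [-1.1, 0.0, 5.6]
width: 0.0231
gripper_force: 61.8
```

>>> {"api": "carry_out", "payload": {"linear": [[0,0,0],[0,0,0],[0,0,0],[0,0,0]], "angular": [[0,0,0],[0,0,0],[0,0,0],[0,0,0]], "hand": [0,0,0,0]}}

```text
clock: 3.85
position: [0.5927, 0.2069, 0.3574]
ee_rot: [-0.0, 0.998, 0.057, 0.001]
contact_force: [-0.0, 1.6, 5.4]
width: 0.0233
gripper_force: 62.0
```

>>> {"api": "carry_out", "payload": {"linear": [[0,0,0.006],[0,0,0.006],[0,0,0.006],[0,0,0.006],[0,0,0],[0,0,0]], "angular": [[0,0,0],[0,0,0],[0,0,0],[0,0,0],[0,0,0],[0,0,0]], "hand": [0,0,0,0,0,0]}}

```text
clock: 4.35
position: [0.5927, 0.2067, 0.3687]
ee_rot: [0.0, 0.998, 0.057, 0.0]
contact_force: [0.3, 0.9, -0.9]
width: 0.0232
gripper_force: 61.3
```

>>> {"api": "carry_out", "payload": {"linear": [[-0.024,-0.0028,0],[-0.024,-0.0028,0],[-0.024,-0.0028,0],[0,0,0]], "angular": [[0,0,0],[0,0,0],[0,0,0],[0,0,0]], "hand": [0,0,0,0]}}

```text
clock: 4.68
position: [0.5546, 0.2024, 0.3685]
ee_rot: [0.0, 0.998, 0.058, -0.002]
contact_force: [-0.7, -0.7, -0.8]
width: 0.0233
gripper_force: 61.4
```

>>> {"api": "carry_out", "payload": {"linear": [[-0.04,-0.0046,0],[-0.04,-0.0046,0],[-0.04,-0.0046,0],[0,0,0],[0,0,0.05],[0,0,0.07],[0,0,0.07],[0,0,0.07]], "angular": [[0,0,0],[0,0,0],[0,0,0],[0,0,0],[0,0,0],[0,0,0],[0,0,0],[0,0,0]], "hand": [0,0,0,0,0,0,0,0]}}

```text
clock: 5.35
position: [0.4973, 0.1957, 0.5002]
ee_rot: [0.0, 0.998, 0.057, 0.0]
contact_force: [0.3, 0.4, -1.4]
width: 0.0235
gripper_force: 61.3
```

>>> {"api": "carry_out", "payload": {"linear": [[0,0,0],[0,0,0]], "angular": [[0,0,0],[0,0,0]], "hand": [0,0]}}

```text
clock: 5.52
position: [0.4977, 0.1958, 0.5011]
ee_rot: [-0.001, 0.998, 0.057, 0.003]
contact_force: [0.3, -0.3, -0.4]
width: 0.0234
gripper_force: 61.4
```

```bash
python3 - <<'E'
from h import *
s=manip.get_state();print(s["position"],s["ee_rot"])
a=manip.get_image("scene")[:,:,::-1];b=manip.get_image("top")[:,:,::-1]
cv2.imwrite("pics/s1.png",a);cv2.imwrite("pics/t1.png",b)
P=s["position"]-[0,0,.33];print(proj("scene",P),proj("top",P))
o=np.zeros((480,800,3),np.uint8);o[:,:400]=a[:480,120:520];
o[:480,400:]=cv2.resize(b[170:290,190:290],None,fx=4,fy=4)
cv2.imwrite("pics/v1.png",o)
E
```

```text
[0.49769108 0.19579064 0.50113484] [-5.05877272e-04  9.98351360e-01  5.73101234e-02  3.13942838e-03]
[297.57038325 307.24737775] [221.3072512  257.61794705]
```

View pics/v1.png

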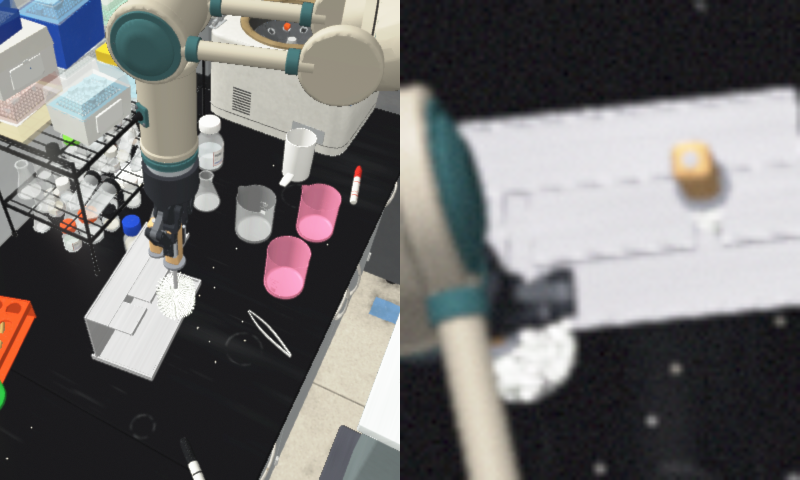

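>>> {"api": "carry_out", "payload": {"linear": [[0.003,-0.074,0],[0.003,-0.074,0],[0.003,-0.074,0],[0.003,-0.074,0],[0.003,-0.074,0],[0.003,-0.074,0],[0.003,-0.074,0],[0.003,-0.074,0]], "angular": [[0,0,0],[0,0,0],[0,0,0],[0,0,0],[0,0,0],[0,0,0],[0,0,0],[0,0,0]], "hand": [0,0,0,0,0,0,0,0]}}

```text
clock: 6.28
position: [0.5084, -0.1022, 0.4965]
ee_rot: [-0.001, 0.998, 0.057, -0.002]
contact_force: [1.2, 0.6, -0.5]
width: 0.0234
gripper_force: 61.4
```

>>> {"api": "carry_out", "payload": {"linear": [[0.003,-0.074,0],[0.003,-0.074,0],[0.003,0,0],[0,0,-0.03],[0,0,0],[0,0,0]], "angular": [[0,0,0],[0,0,0],[0,0,0],[0,0,0],[0,0,0],[0,0,0]], "hand": [0,0,0,0,0,0]}}

```text
clock: 6.78
position: [0.513, -0.1743, 0.4814]
ee_rot: [-0.001, 0.998, 0.057, -0.002]
contact_force: [-0.1, 0.1, -1.5]
width: 0.0234
gripper_force: 61.3
```

```bash
python3 - <<'E'
from h import *
s=manip.get_state();print(s["position"],s["ee_rot"])
a=manip.get_image("scene")[:,:,::-1];b=manip.get_image("top")[:,:,::-1]
cv2.imwrite("pics/s2.png",a);cv2.imwrite("pics/t2.png",b)
P=s["position"]
for d in(.21-.005,.267,.312,.33):print(d,proj("scene",P-[0,0,d]),proj("top",P-[0,0,d]))
o=np.zeros((560,800,3),np.uint8);o[:,:400]=cv2.resize(a[130:270,325:425],None,fx=4,fy=4)
o[:400,400:]=cv2.resize(b[215:315,320:420],None,fx=4,fy=4)
cv2.imwrite("pics/v2.png",o)
E
```

```text
[ 0.51297678 -0.17433529  0.48140053] [-0.00127652  0.99835686  0.05724203 -0.00230391]
0.205 [382.88389186 139.23999137] [374.00489002 247.87590517]
0.267 [380.57031262 162.99732626] [371.41279819 250.88526321]
0.312 [379.00258539 179.09576812] [369.67199537 252.90629461]
0.33 [378.39973654 185.28621185] [369.00592349 253.6795885 ]
```

View pics/v2.png

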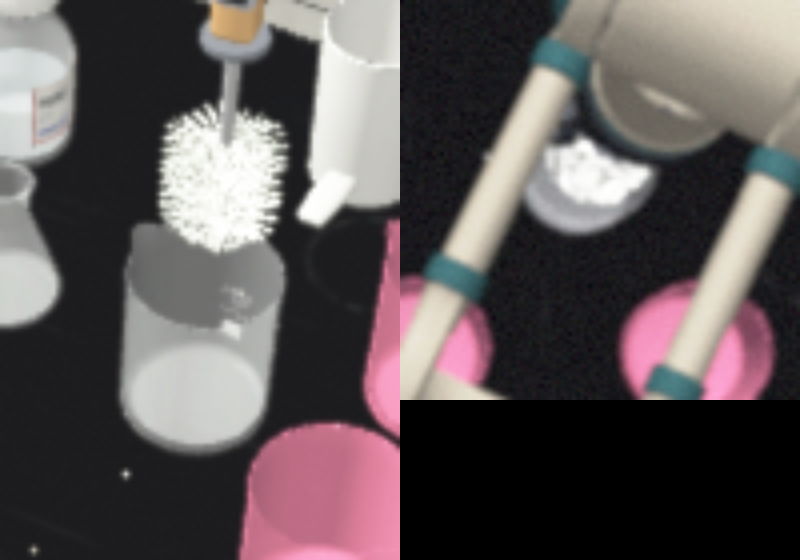

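The brush head hangs just above the clear beaker. In scene the collar is at (384,139) and the head centre at (381,175), against a rim centre of (376,198). I'm adopting (0.515, -0.176) as the beaker axis and lowering with force checks.

>>> {"api": "carry_out", "payload": {"linear": [[0.004,-0.0034,0],[0,0,-0.02],[0,0,-0.02],[0,0,-0.02],[0,0,-0.02],[0,0,-0.02],[0,0,-0.02],[0,0,0]], "angular": [[0,0,0],[0,0,0],[0,0,0],[0,0,0],[0,0,0],[0,0,0],[0,0,0],[0,0,0]], "hand": [0,0,0,0,0,0,0,0]}}

```text
clock: 7.55
position: [0.5145, -0.1758, 0.4209]
ee_rot: [-0.001, 0.998, 0.057, -0.002]
contact_force: [1.1, -0.3, -0.8]
width: 0.0237
gripper_force: 61.3
```

>>> {"api": "carry_out", "payload": {"linear": [[0,0,-0.02],[0,0,-0.02],[0,0,-0.02],[0,0,-0.02],[0,0,0]], "angular": [[0,0,0],[0,0,0],[0,0,0],[0,0,0],[0,0,0]], "hand": [0,0,0,0,0]}}

```text
clock: 7.97
position: [0.5145, -0.1758, 0.3811]
ee_rot: [-0.001, 0.998, 0.057, -0.002]
contact_force: [-0.3, 0.1, -1.5]
width: 0.0232
gripper_force: 61.3
```

>>> {"api": "carry_out", "payload": {"linear": [[0,0,-0.02],[0,0,-0.02],[0,0,-0.02],[0,0,-0.014],[0,0,0],[0,0,0]], "angular": [[0,0,0],[0,0,0],[0,0,0],[0,0,0],[0,0,0],[0,0,0]], "hand": [0,0,0,0,0,0]}}

```text
clock: 8.47
position: [0.5151, -0.176, 0.3461]
ee_rot: [-0.0, 0.998, 0.057, -0.001]
contact_force: [0.2, 0.0, -0.9]
width: 0.0234
gripper_force: 61.4
```

>>> {"api": "carry_out", "payload": {"linear": [[0,0,-0.004],[0,0,-0.004],[0,0,0],[0,0,0]], "angular": [[0,0,0],[0,0,0],[0,0,0],[0,0,0]], "hand": [0,0,0,0]}}

```text
clock: 8.8
position: [0.5152, -0.1761, 0.3429]
ee_rot: [0.0, 0.998, 0.057, 0.0]
contact_force: [0.4, 0.1, -1.4]
width: 0.0233
gripper_force: 61.4
```

>>> {"api": "carry_out", "payload": {"linear": [[0,0,-0.006],[0,0,-0.005],[0,0,0],[0,0,0]], "angular": [[0,0,0],[0,0,0],[0,0,0],[0,0,0]], "hand": [0,0,0,0]}}

```text
clock: 9.13
position: [0.5151, -0.1761, 0.3371]
ee_rot: [-0.0, 0.998, 0.057, -0.0]
contact_force: [-0.1, 0.8, -0.9]
width: 0.0234
gripper_force: 61.4
```

>>> {"api": "carry_out", "payload": {"linear": [[0,0,-0.003],[0,0,0],[0,0,0]], "angular": [[0,0,0],[0,0,0],[0,0,0]], "hand": [0,0,0]}}

```text
clock: 9.38
position: [0.5153, -0.1761, 0.3363]
ee_rot: [0.0, 0.998, 0.057, 0.001]
contact_force: [0.2, 0.4, 3.4]
width: 0.0236
gripper_force: 61.8
```

>>> {"api": "carry_out", "payload": {"linear": [[0,0,0.03],[0,0,0.03],[0,0,0.03],[0,0,0.03],[0,0,0.03],[0,0,0],[0,0,0]], "angular": [[0,0,0],[0,0,0],[0,0,0],[0,0,0],[0,0,0],[0,0,0],[0,0,0]], "hand": [0,0,0,0,0,0,0]}}

```text
clock: 9.97
position: [0.5151, -0.1761, 0.4109]
ee_rot: [0.0, 0.998, 0.057, 0.0]
contact_force: [-0.0, 0.4, -1.7]
width: 0.0228
gripper_force: 61.5
```

>>> {"api": "carry_out", "payload": {"linear": [[0,0,-0.03],[0,0,-0.03],[0,0,-0.03],[0,0,-0.03],[0,0,-0.02],[0,0,-0.009],[0,0,0],[0,0,0]], "angular": [[0,0,0],[0,0,0],[0,0,0],[0,0,0],[0,0,0],[0,0,0],[0,0,0],[0,0,0]], "hand": [0,0,0,0,0,0,0,0]}}

```text
clock: 10.63
position: [0.5156, -0.1759, 0.3364]
ee_rot: [-0.0, 0.998, 0.057, 0.001]
contact_force: [0.5, 1.3, 3.9]
width: 0.0237
gripper_force: 61.8
```

>>> {"api": "carry_out", "payload": {"linear": [[0,0,0.03],[0,0,0.03],[0,0,0.03],[0,0,0.03],[0,0,0.029],[0,0,0],[0,0,0]], "angular": [[0,0,0],[0,0,0],[0,0,0],[0,0,0],[0,0,0],[0,0,0],[0,0,0]], "hand": [0,0,0,0,0,0,0]}}

```text
clock: 11.22
position: [0.515, -0.1761, 0.4103]
ee_rot: [0.0, 0.998, 0.057, -0.0]
contact_force: [-0.2, 0.1, -0.8]
width: 0.0232
gripper_force: 61.5
```

>>> {"api": "carry_out", "payload": {"linear": [[0,0,-0.03],[0,0,-0.03],[0,0,-0.03],[0,0,-0.03],[0,0,-0.02],[0,0,-0.009],[0,0,0],[0,0,0]], "angular": [[0,0,0],[0,0,0],[0,0,0],[0,0,0],[0,0,0],[0,0,0],[0,0,0],[0,0,0]], "hand": [0,0,0,0,0,0,0,0]}}

```text
clock: 11.88
position: [0.5157, -0.1758, 0.336]
ee_rot: [-0.0, 0.998, 0.057, 0.001]
contact_force: [1.8, 1.1, 2.7]
width: 0.0234
gripper_force: 61.8
```

>>> {"api": "carry_out", "payload": {"linear": [[0,0,0.03],[0,0,0.03],[0,0,0.03],[0,0,0.03],[0,0,0.03],[0,0,0],[0,0,0]], "angular": [[0,0,0],[0,0,0],[0,0,0],[0,0,0],[0,0,0],[0,0,0],[0,0,0]], "hand": [0,0,0,0,0,0,0]}}

```text
clock: 12.47
position: [0.515, -0.1761, 0.4108]
ee_rot: [0.0, 0.998, 0.057, -0.0]
contact_force: [-1.0, 0.2, -1.5]
width: 0.0234
gripper_force: 61.5
```

>>> {"api": "carry_out", "payload": {"linear": [[0,0,0.04],[0,0,0.045],[0,0,0.045],[0,0,0.045],[0,0,0],[0,0,0]], "angular": [[0,0,0],[0,0,0],[0,0,0],[0,0,0],[0,0,0],[0,0,0]], "hand": [0,0,0,0,0,0]}}

```text
clock: 12.97
position: [0.5151, -0.1761, 0.498]
ee_rot: [0.0, 0.998, 0.057, -0.0]
contact_force: [-0.3, -0.4, -1.1]
width: 0.0234
gripper_force: 61.5
```

>>> {"api": "carry_out", "payload": {"linear": [[-0.004,0.074,0],[-0.004,0.074,0],[-0.004,0.074,0],[-0.004,0.074,0],[-0.004,0.074,0],[-0.004,0.074,0],[-0.004,0.074,0],[-0.004,0.074,0]], "angular": [[0,0,0],[0,0,0],[0,0,0],[0,0,0],[0,0,0],[0,0,0],[0,0,0],[0,0,0]], "hand": [0,0,0,0,0,0,0,0]}}

```text
clock: 13.63
position: [0.4983, 0.1216, 0.4959]
ee_rot: [0.0, 0.998, 0.057, -0.002]
contact_force: [0.4, 0.3, -1.4]
width: 0.0234
gripper_force: 61.5
```

>>> {"api": "carry_out", "payload": {"linear": [[-0.003,0.074,0],[0,0.074,0],[0,0,0],[0,0,0]], "angular": [[0,0,0],[0,0,0],[0,0,0],[0,0,0]], "hand": [0,0,0,0]}}

```text
clock: 13.97
position: [0.4971, 0.1956, 0.4958]
ee_rot: [0.001, 0.998, 0.059, -0.003]
contact_force: [-0.3, -0.6, -0.5]
width: 0.0234
gripper_force: 61.6
```

>>> {"api": "carry_out", "payload": {"linear": [[0,0,-0.06],[0,0,-0.06],[0,0,-0.06],[0,0,-0.06],[0,0,-0.012],[0,0,0],[0,0,0]], "angular": [[0,0,0],[0,0,0],[0,0,0],[0,0,0],[0,0,0],[0,0,0],[0,0,0]], "hand": [0,0,0,0,0,0,0]}}

```text
clock: 14.55
position: [0.4981, 0.1931, 0.373]
ee_rot: [0.0, 0.998, 0.057, -0.0]
contact_force: [-0.5, 0.3, -0.6]
width: 0.0231
gripper_force: 61.5
```

```bash
python3 - <<'E'
from h import *
a=manip.get_image("scene")[:,:,::-1]
cv2.imwrite("pics/v3.png",cv2.resize(a[180:380,190:440],None,fx=3,fy=3))
s=manip.get_state();print(s["position"],s["ee_rot"])
E
```

```text
[0.49840632 0.19344815 0.37406581] [-3.70515157e-05  9.98377490e-01  5.69295695e-02  1.18761223e-03]
```

View pics/v3.png

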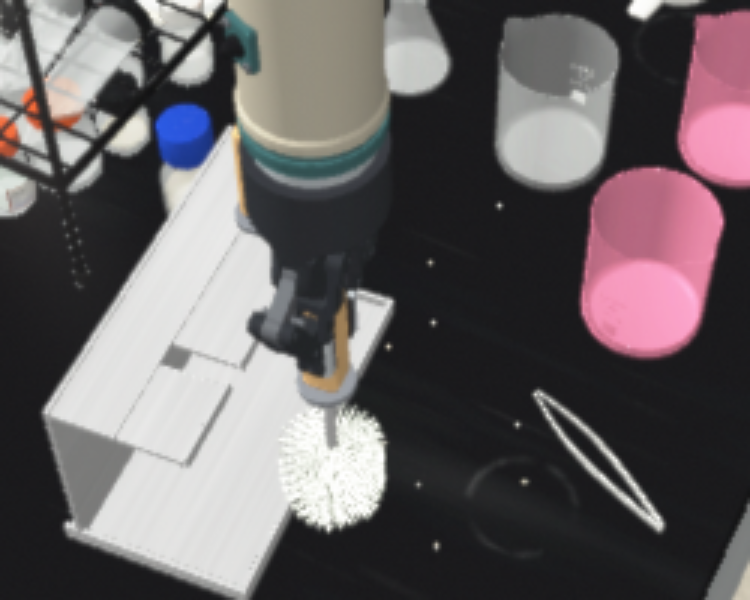

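```bash
python3 - <<'E'
from h import *
np.set_printoptions(precision=1,suppress=True)
ex=np.array([.9933,.1155,0]);ey=np.array([-.1155,.9933,0])
for y in(.2069,.2085,.211):
    H=np.array([.5927,y,.15])
    for dx,dy,dz in((8,8,0),(8,-8,0),(-40,8,5),(-40,-8,5)):
        print(y,dx,dy,(proj("scene",H+ex*dx/1e3+ey*dy/1e3+[0,0,dz/1e3])-[190,180])*3)
a=cv2.imread("pics/v3.png")[320:410,140:270];cv2.imwrite("pics/v4.png",cv2.resize(a,None,fx=6,fy=6,interpolation=cv2.INTER_CUBIC))
E
```

```text
0.2069 8 8 [160.7 358.9]
0.2069 8 -8 [172.9 338.8]
0.2069 -40 8 [232.1 378.8]
0.2069 -40 -8 [243.8 358.2]
0.2085 8 8 [159.2 360.8]
0.2085 8 -8 [171.5 340.7]
0.2085 -40 8 [230.6 380.7]
0.2085 -40 -8 [242.4 360.2]
0.211 8 8 [156.8 363.8]
0.211 8 -8 [169.1 343.7]
0.211 -40 8 [228.3 383.8]
0.211 -40 -8 [240.1 363.2]
```

View pics/v4.png

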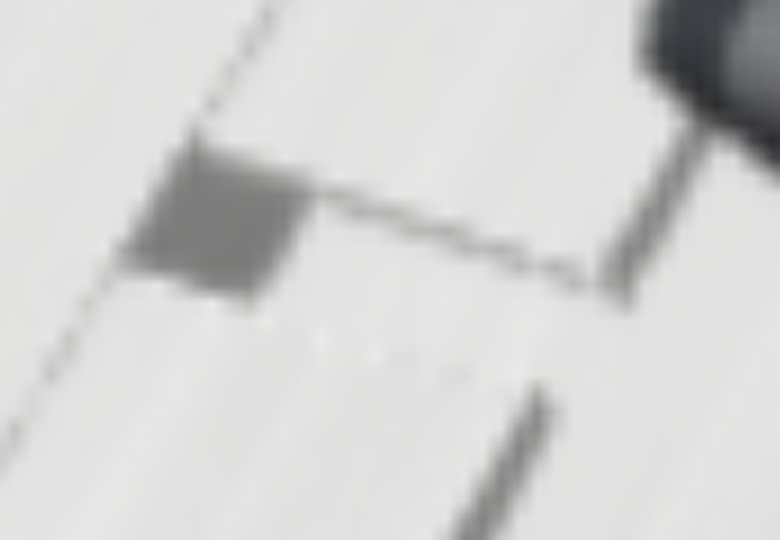

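>>> {"api": "carry_out", "payload": {"linear": [[0,0.008,-0.009],[0,0,0],[0,0,0]], "angular": [[0,0,0],[0,0,0],[0,0,0]], "hand": [0,0,0]}}

```text
clock: 14.85
position: [0.4978, 0.1982, 0.3691]
ee_rot: [-0.0, 0.998, 0.058, 0.001]
contact_force: [-0.2, 0.2, -0.7]
width: 0.0229
gripper_force: 61.5
```

>>> {"api": "carry_out", "payload": {"linear": [[0.026,0.003,0],[0.026,0.003,0],[0.026,0.003,0],[0,0,0],[0,0,0]], "angular": [[0,0,0],[0,0,0],[0,0,0],[0,0,0],[0,0,0]], "hand": [0,0,0,0,0]}}

```text
clock: 15.27
position: [0.5368, 0.2025, 0.3684]
ee_rot: [0.0, 0.998, 0.057, -0.0]
contact_force: [0.4, 0.8, -1.9]
width: 0.0233
gripper_force: 61.6
```

>>> {"api": "carry_out", "payload": {"linear": [[0.022,0.0024,0],[0.022,0.0024,0],[0.022,0.0024,0],[0.022,0.0024,0],[0.023,0.0026,0],[0,0,0],[0,0,0]], "angular": [[0,0,0],[0,0,0],[0,0,0],[0,0,0],[0,0,0],[0,0,0],[0,0,0]], "hand": [0,0,0,0,0,0,0]}}

```text
clock: 15.85
position: [0.5929, 0.2085, 0.3677]
ee_rot: [0.0, 0.998, 0.057, -0.0]
contact_force: [0.1, -1.3, -0.6]
width: 0.0234
gripper_force: 61.6
```

>>> {"api": "carry_out", "payload": {"linear": [[0,0,-0.008],[0,0,-0.008],[0,0,-0.004],[0,0,0],[0,0,0]], "angular": [[0,0,0],[0,0,0],[0,0,0],[0,0,0],[0,0,0]], "hand": [0,0,0,0,0]}}

```text
clock: 16.27
position: [0.5918, 0.2085, 0.3581]
ee_rot: [0.0, 0.998, 0.057, -0.0]
contact_force: [0.2, 0.2, -0.9]
width: 0.0231
gripper_force: 61.9
```

>>> {"api": "carry_out", "payload": {"linear": [[0.001,0,-0.002],[0,0,-0.001],[0,0,0],[0,0,0]], "angular": [[0,0,0],[0,0,0],[0,0,0],[0,0,0]], "hand": [0,0,0,0]}}

```text
clock: 16.6
position: [0.5926, 0.2086, 0.3571]
ee_rot: [-0.0, 0.998, 0.057, 0.0]
contact_force: [-0.8, 0.9, 0.6]
width: 0.0229
gripper_force: 61.9
```

>>> {"api": "carry_out", "payload": {"linear": [[0,0,-0.001],[0,0,0],[0,0,0],[0,0,0],[0,0,0],[0,0,0],[0,0,0],[0,0,0]], "angular": [[0,0,0],[0,0,0],[0,0,0],[0,0,0],[0,0,0],[0,0,0],[0,0,0],[0,0,0]], "hand": [0,0,0.3,0.4,0.5,0.7,0.9,1]}}

```text
clock: 17.27
position: [0.5927, 0.2085, 0.356]
ee_rot: [0.0, 0.998, 0.057, -0.0]
contact_force: [0.0, -0.1, 0.2]
width: 0.0772
gripper_force: 0.0
```

>>> {"api": "carry_out", "payload": {"linear": [[0,0,0],[0,0,0],[0,0,0],[0,0,0]], "angular": [[0,0,0],[0,0,0],[0,0,0],[0,0,0]], "hand": [1,1,1,1]}}

```text
clock: 17.6
position: [0.5926, 0.2085, 0.3562]
ee_rot: [0.0, 0.998, 0.057, 0.0]
contact_force: [0.3, 1.6, -0.0]
width: 0.0853
gripper_force: 0.0
```

>>> {"api": "carry_out", "payload": {"linear": [[0,0,0.02],[0,0,0.04],[0,0,0.06],[0,0,0.07],[0,0,0.07],[0,0,0],[0,0,0]], "angular": [[0,0,0],[0,0,0],[0,0,0],[0,0,0],[0,0,0],[0,0,0],[0,0,0]], "hand": [1,1,1,1,1,1,1]}}

```text
clock: 18.18
position: [0.5927, 0.2086, 0.49]
ee_rot: [-0.001, 0.998, 0.057, 0.003]
contact_force: [0.1, 0.2, -0.5]
width: 0.0854
gripper_force: 0.0
```

>>> {"api": "carry_out", "payload": {"linear": [[-0.04,-0.06,0],[-0.04,-0.06,0],[-0.04,-0.06,0],[-0.04,-0.06,0],[-0.04,-0.06,0],[0,0,0],[0,0,0]], "angular": [[0,0,0],[0,0,0],[0,0,0],[0,0,0],[0,0,0],[0,0,0],[0,0,0]], "hand": [1,1,1,1,1,1,1]}}

```text
clock: 18.77
position: [0.4914, 0.0574, 0.4857]
ee_rot: [-0.0, 0.998, 0.056, -0.001]
contact_force: [0.6, -0.1, -0.5]
width: 0.0857
gripper_force: 0.0
```

```bash
python3 - <<'E'
from h import *
a=manip.get_image("scene")[:,:,::-1]
cv2.imwrite("pics/v5.png",cv2.resize(a[110:390,190:490],None,fx=2.1,fy=2.1))
E
```

```text
(no output)
```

View pics/v5.png

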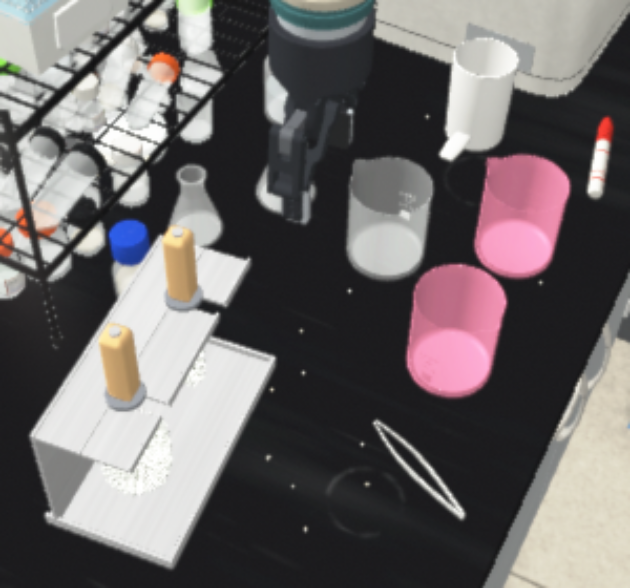

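The wide brush hangs upright in its slot, with its handle at crop (118,365). The thin brush, mug, flask and beaker at crop (390,220) stand where they were.

```bash
python3 -c "
from rig import manip
print(manip.sign_off())"
```

```text
the job is handed in; nothing more can be done
None
```

I scrubbed the clear beaker with three full floor-to-rim strokes using the wide brush, hung the brush back in its own slot by its collar, and handed the job in at about 19 s; the last picture showed nothing else moved.

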